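Stack imaging dishes in viewing order under the light hood

TASK

Store the samples in the dark in viewing order: stack the dishes neatly in the middle of the white base plate, first the blue one, then the yellow one on it, then the green one on top, keeping the dishes level. Then lower the aluminium hood over the stack until it stands flat on the plate inside the raised rim, and let go. Leave the red dish and the other things on the bench where they are.

Things in the scene. Friction and masses are not known exactly. Their poses are not given: they have to be found in the camera images.
- dish_blue: blue sample dish: closed round dish, 56 mm across, 18 mm high, about 30 g: white lower part (53 mm across, 8 mm high) under a blue lid (56 mm across, the upper 10 mm). Flat top and underside: dishes just stand on one another, nothing locks. Origin: centre of its underside, z up; round, yaw does not matter.
- dish_yellow: yellow sample dish: closed round dish, 56 mm across, 18 mm high, about 30 g: white lower part (53 mm across, 8 mm high) under a yellow lid (56 mm across, the upper 10 mm). Flat top and underside: dishes just stand on one another, nothing locks. Origin: centre of its underside, z up; round, yaw does not matter.
- dish_green: green sample dish: closed round dish, 56 mm across, 18 mm high, about 30 g: white lower part (53 mm across, 8 mm high) under a green lid (56 mm across, the upper 10 mm). Flat top and underside: dishes just stand on one another, nothing locks. Origin: centre of its underside, z up; round, yaw does not matter.
- base: White round base plate, the target, fixed to the table: 104 mm across, flat floor 6 mm above the table with a grey 56 mm disc in the middle; raised rim round the edge, 90 mm inside, 104 mm outside, its top 10 mm above the table. Origin: centre of its underside, at table height, z up. It stands elsewhere at each start.
- hood: Aluminium light hood: upside-down cup standing on its open side, 80 mm across outside, 73 mm inside, 68 mm high (64 mm inside), about 150 g; upright round black knob on the middle of its top, 22 mm across, from 68 to 96 mm above the lower edge: grip it there. Stands inside the plate's rim with 5 mm to spare all round, 10 mm above the stack. Origin: centre of the open lower edge, z up to the knob.
- dish_red: red sample dish: closed round dish, 56 mm across, 18 mm high, about 30 g: white lower part (53 mm across, 8 mm high) under a red lid (56 mm across, the upper 10 mm). Flat top and underside: dishes just stand on one another, nothing locks. Origin: centre of its underside, z up; round, yaw does not matter. Not part of the job: leave it where it is.
- oil_bottle: Small amber glass oil bottle, standing, 26 mm in diameter, 55 mm high. Bystander. Origin: centre of its underside.
- objective: Steel microscope objective with a green ring, standing, 30 mm in diameter, 45 mm high, narrowing to the top. Bystander. Origin: centre of its underside.
- slide_mailer: White and orange slide mailer lying flat, 82 by 28 mm, 18 mm high, long along its x axis. Bystander. Origin: centre of its underside.
- mouse: Black computer mouse on a grey pad at the right of the bench, 100 by 58 mm, about 35 mm high. Bystander. Origin: centre of its underside.
There are look-alikes about, which are no part of the job. Of the things that look like the dish_green, the smallest one is meant. Several things have the shape of the dish_yellow; the one meant has the colours described above.

How it is judged:
By the outcome, as a careful person would: the job done as asked, in the order asked, and still so for the second after the job is handed in, with the robot touching nothing.
It also fails if it takes over 118 s, if anything falls off the work surface, if the arm or the gripper's body presses on something with over 40 N, if the wrist force passes 120 N, or if a joint passes its speed limit or range.

ROBOT

A 6-joint arm with a two-finger parallel gripper is mounted at the origin on the work surface. World frame = base frame: x ahead of the robot, y to its left, z up, the work surface at z = 0. Lengths are in mm, angles in rad, forces in N, time in s.
With the tool pointing down it reaches from about 250 to 725 mm from the base axis. Payload 9.7 kg.
Tool frame: the origin (TCP) lies where the fingers leave the gripper's body, on its centre line; the fingertips stand 73 mm ahead of it and the grasp point (between the pads) lies 54 mm ahead of it; z points along the fingers, y is the line along which they close (so a half turn about z gives the same grasp; the last joint's range is limited). The gripper opens to 85 mm and grips with 20 to 120 N. Pads are 22 mm wide; open, the fingers measure 114 mm over their backs; the gripper's body (76 mm by 85 mm) begins 54 mm behind the grasp point. The pads swing forward as they close: fully open they stand 13 mm farther back than shut.
Start: joints at [-1.124, 0.087, 0.176, 1.66, 0, 1.571], TCP at [237.642, -496.007, 303.884] pointing down, gripper open.
Joint ranges: [-3.13, 3.13], [-0.85, 1.81], [-1.15, 1.24], [-2.2, 2.28], [-1.44, 1.52], [-3.14, 3.14]. Speed limits (rad/s): [2.22, 2.22, 2.57, 3.14, 3.14, 3.14].

INTERFACE

Orientations are given as a rotation vector (axis times angle).
In Python, from rig import r, imaging gives the robot as it stands.
- The arm moves only by the shell command python3 -m crank 'ROWS' [FORCE]. ROWS is JSON, one flat list of numbers, 7 for each row, row after row: the closure, from -1 (fully open) to 1 (shut), so that 0 is half open, then the shift along the tool's x, y, z normalised to -1 to 1, where 1 is 0.2 m, then the turn, a rotation vector about the tool's x, y, z normalised to -1 to 1, where 1 is 60 degrees. A call has 1 to 12 rows; each row is the pose to reach, as a shift and turn from the pose commanded when the call began, along the tool's axes at that moment; what a row does not reach only later rows make up. A row lasts 1/10 s, in which the tool goes at most 50 mm and 8.59 degrees, less where a joint would pass 70% of its speed; a pose out of reach is approached as far as the arm can. A call with a number of a shift or a turn outside -1 to 1 is refused whole. A call with a gripper value outside its range is refused whole. The fingers move at their own pace and stop on an object; FORCE is the grip in N (left out, the last holds). Time passes only in rows, so rows that repeat a pose let the fingers close. It gives the time, the measured TCP pose, the force, the opening and the grip force at its end, in the units of the state.
- r.sense(): the state, without advancing time (a new reading comes with each control period).
- imaging.grab_frame(name): name is "scene" or "top"; returns a dict with "image" (384x512x3 uint8, red, green, blue), "range_z" (384x512 float32, mm along the optical axis (not along the pixel's ray), 0 where there is no reading), "fx", "fy", "cx", "cy" (pixels), "extrinsics" (4x4, takes a point from camera to world coordinates). Camera axes: x right, y up, looking along -z (the intrinsics and any distortion apply to the point x, -y, -z); pixel columns grow to the right and rows downward; lengths in mm; the calibration is good to about 2 mm. A picture is of the moment at which its call begins.
- r.job_done(): hands the job in; it is judged then, once.
The state is a dict: "clock": time; "joint_pos": joint angles; "qd": joint speeds; "joint_efforts": joint torques, N m; "tool_pos": TCP position; "tool_rot": TCP orientation; "ft_force": force on the tool from outside, world axes, zero at the start; "torque": the same for the moment, N m; "grip_width": opening from 0.0 (shut) to 1.0 (fully open); "finger_force": force on a finger pad.
Only numpy, scipy, OpenCV 4.12 (cv2) and the standard library are available. Lean on these libraries where they do the work, as an engineer would, in place of code of your own. Each camera call takes 0.05 s, during which the arm holds its last target. There are 200 camera calls.

## Working session

There is one attempt and no reset: what is moved stays moved. The work goes in short steps, Python scripts to look and compute and a shell command to move; the robot and the scene stay as the last step left them, time stands still between calls to the robot, and variables do not carry over. Pictures are saved under pics/ and viewed, at most 19 in all, crops included, and the job is handed in when it is done.

```bash
mkdir -p pics; ls; python3 - <<'E'
from rig import r, imaging
import cv2,numpy as np
for n in("scene","top"):
    f=imaging.grab_frame(n);cv2.imwrite(f"pics/{n}0.png",cv2.resize(f["image"][:,:,::-1],(800,600)))
    np.savez(f"pics/{n}0.npz",**f);print(n,f["fx"],f["fy"],f["cx"],f["cy"],f["extrinsics"].round(3).tolist(),f.keys())
print(r.sense())
E
```

```text
pics
scene 435.95488902996306 435.95488902996306 251.56081808658413 196.7770877892072 [[0.388, -0.58, 0.716, 1361.519], [0.921, 0.263, -0.286, -418.741], [-0.022, 0.771, 0.637, 696.234], [0.0, 0.0, 0.0, 1.0]] dict_keys(['image', 'range_z', 'fx', 'fy', 'cx', 'cy', 'extrinsics'])
top 491.91947231941674 491.91947231941674 258.99706273609326 191.3918483437602 [[0.011, 0.996, -0.089, 485.886], [-1.0, 0.013, 0.018, -86.223], [0.019, 0.088, 0.996, 1410.857], [0.0, 0.0, 0.0, 1.0]] dict_keys(['image', 'range_z', 'fx', 'fy', 'cx', 'cy', 'extrinsics'])
{'clock': 0.1, 'joint_pos': array([-1.12401548e+00,  8.74088948e-02,  1.75192105e-01,  1.65981517e+00,
        7.49756965e-06,  1.57079046e+00]), 'qd': array([ 5.02507604e-04,  8.75455636e-04,  2.89642176e-03,  1.59676721e-04,
       -1.84539596e-04,  3.89154446e-05]), 'joint_efforts': array([ 1.28001124e-03, -5.21561122e+01,  4.65653479e+01,  1.59993052e-02,
        3.85511578e-05, -1.79943314e-06]), 'tool_pos': array([ 237.58099703, -495.89594188,  303.24090525]), 'tool_rot': array([-3.06235153e+00, -6.95720891e-01,  4.18337907e-04]), 'ft_force': array([-0.39778087, -0.31099609, -0.53499745]), 'torque': array([ 0.03146424,  0.04484098, -0.00848224]), 'finger_force': 0.0, 'grip_width': 0.9982765813846441}
```

View pics/top0.png

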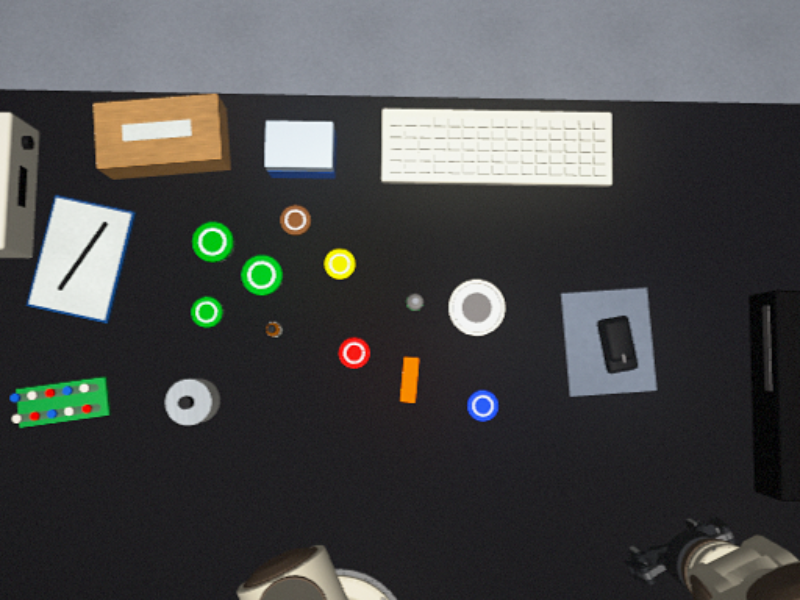

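View pics/scene0.png

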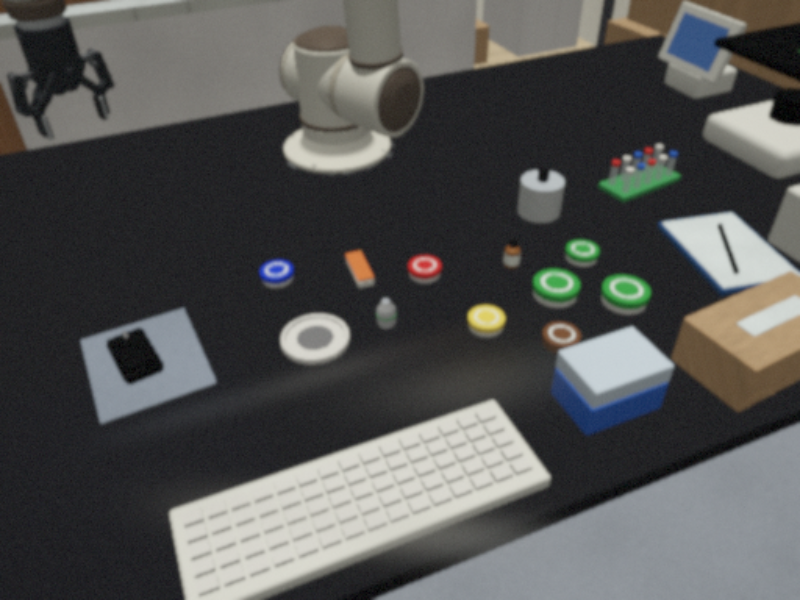

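The top view (800x600 px) shows blue at (482,405), yellow (340,264), the smallest green (206,312), base (477,307), hood (192,402) with its knob at (186,402), and red (354,352). The scene view confirms the layout. Next I'll measure the positions.

```bash
cat > h.py <<'E'
import cv2,numpy as np
from rig import r, imaging
def ray(f,u,v,z):
    E=f["extrinsics"];d=E[:3,:3]@np.array([(u-f["cx"])/f["fx"],-(v-f["cy"])/f["fy"],-1]);o=E[:3,3]
    return o+d*(z-o[2])/d[2]
H={"blue":((112,130),18),"yellow":((25,34),18),"green":((50,70),18),"red":((0,4),18)}
def blobs(f,lo,hi,smin=140,vmin=70,amin=60):
    h=cv2.cvtColor(f["image"],cv2.COLOR_RGB2HSV)
    m=cv2.inRange(h,(lo,smin,vmin),(hi,255,255))
    cs,_=cv2.findContours(m,cv2.RETR_EXTERNAL,cv2.CHAIN_APPROX_NONE)
    return [c for c in cs if cv2.contourArea(c)>amin]
def circ(f,c,z):
    P=np.array([ray(f,u,v,z)[:2] for u,v in c[:,0]+0.0],np.float32)
    (x,y),(a,b),_=cv2.fitEllipse(P);return [round(float(q),1) for q in(x,y,a,b)]
def dishes(f,names=H):
    for n in names:
        (lo,hi),z=H[n]
        for c in blobs(f,lo,hi): 
            if len(c)>5: print(n,c[:,0].mean(0).round(),circ(f,c,z))
def step(tx,ty,tz,yaw=None):
    "normalised tool-frame shift to a world TCP target"
    from scipy.spatial.transform import Rotation as R
    s=r.sense();M=R.from_rotvec(s["tool_rot"]).as_matrix()
    return (M.T@(np.array([tx,ty,tz])-s["tool_pos"])/200).round(3),s["tool_pos"].round(1),M.round(3).tolist()
E
python3 - <<'E'
from h import *
for n in("top","scene"):
    f=dict(np.load(f"pics/{n}0.npz"));print(n);dishes(f)
    im=f["image"];h=cv2.cvtColor(im,cv2.COLOR_RGB2HSV)
    m=cv2.inRange(h,(0,0,130 if n=="scene" else 170),(180,60,255))
    for c in cv2.findContours(m,0,cv2.CHAIN_APPROX_NONE)[0]:
        if 400<cv2.contourArea(c)<2500: print("white",c[:,0].mean(0).round(),circ(f,c,10),cv2.contourArea(c))
f=dict(np.load("pics/top0.npz"));im=f["image"]
E=f["extrinsics"]
# hood by depth
Z=f["range_z"];v,u=np.mgrid[:384,:512]
P=np.stack([(u-f["cx"])/f["fx"]*Z,-(v-f["cy"])/f["fy"]*Z,-Z],-1)@E[:3,:3].T+E[:3,3]
s=(slice(235,280),slice(98,148));p=P[s].reshape(-1,3)
for a,b in((60,76),(86,104)):
    k=((p[:,2]>a)&(p[:,2]<b)).astype(np.uint8);q=p[k>0]
    print("hood",a,len(q),q.mean(0).round(1),q.min(0).round(1),q.max(0).round(1))
    m=np.zeros((384,512),np.uint8);m[s]=k.reshape(45,50)
    print(circ(f,max(cv2.findContours(m,0,cv2.CHAIN_APPROX_NONE)[0],key=len),68 if a==60 else 96))
g=im[s];k=(g.max(2)<70).astype(np.uint8);k[:10]=0;k[30:]=0;k[:,:8]=0;k[:,35:]=0
vv,uu=np.nonzero(k);print("knob px",uu.mean()+98,vv.mean()+235,len(uu),ray(f,uu.mean()+98,vv.mean()+235,94).round(1))
print(step(444,-167,250))
E
```

```text
top
blue [309. 259.] [420.3, -253.5, 55.6, 56.0]
yellow [217. 168.] [674.3, 8.8, 55.7, 56.8]
green [ 40. 257.] [418.7, 497.0, 71.8, 176.4]
green [132. 199.] [582.6, 247.0, 54.3, 56.9]
green [167. 176.] [651.7, 149.9, 72.7, 74.6]
green [136. 154.] [711.1, 240.6, 72.9, 74.7]
red [226. 225.] [512.0, -20.8, 54.1, 55.5]
white [120. 257.] [420.4, 276.3, 78.4, 79.5] 626.5
white [305. 196.] [598.0, -243.0, 100.5, 101.5] 972.0
white [191.  92.] [898.0, 89.8, 97.6, 150.1] 1207.5
white [100.  83.] [920.1, 352.8, 32.1, 167.1] 420.5
scene
blue [176. 173.] [423.7, -255.3, 60.6, 66.2]
green [401. 186.] [709.2, 242.7, 70.2, 80.2]
green [356. 181.] [649.8, 150.9, 74.6, 83.0]
red [271. 171.] [516.4, -22.7, 54.0, 60.6]
white [393. 230.] [827.1, 134.2, 110.9, 165.3] 1850.5
white [201. 216.] [602.6, -245.3, 103.8, 108.3] 1055.0
white [494. 202.] [846.6, 409.1, 40.7, 159.2] 521.0
white [467. 160.] [677.2, 482.9, 170.5, 238.1] 2308.5
white [215.  96.] [28.7, -14.0, 200.0, 243.6] 1132.5
white [486.  82.] [338.2, 892.7, 171.4, 294.3] 1201.0
white [212.  43.] [-418.0, 141.2, 214.1, 473.0] 947.0
white [448.  27.] [-191.5, 1208.3, 204.0, 646.7] 709.0
white [351.  26.] [-474.8, 861.7, 289.3, 602.4] 611.0
hood 60 628 [423.  261.3  67.7] [385.2 222.7  60.2] [460.8 302.6  75.7]
[423.1, 261.9, 76.2, 78.9]
hood 86 59 [423.1 261.7  95.6] [413.8 251.8  86.5] [432.2 272.9 102.4]
[423.1, 261.6, 19.6, 21.5]
knob px 115.77922077922078 254.7922077922078 77 [430.  266.1  94. ]
(array([ 1.641, -1.037,  0.267]), array([ 237.6, -495.9,  303.2]), [[0.902, 0.432, -0.001], [0.432, -0.902, 0.001], [0.0, -0.001, -1.0]])
```

```bash
python3 -m crank '[-1,1,-0.52,0.5,0,0,-1,-1,1,-0.52,0.5,0,0,-1,-1,1,-0.52,0.5,0,0,-1,-1,1,-0.52,0.5,0,0,-1,-1,1,-0.52,0.5,0,0,-1,-1,1,-0.52,0.5,0,0,-1,-1,1,-0.52,0.5,0,0,-1,-1,1,-0.52,0.5,0,0,-1]' 25
python3 -c "
from h import *
print(step(420.3,-253.5,90)); print(r.sense()['joint_pos'])"
```

```text
clock: 0.9
tool_pos: [373.2, -315.3, 203.5]
tool_rot: [-2.301, -2.138, 0.0]
ft_force: [0.1, -0.8, -0.0]
grip_width: 1.001
finger_force: 0.0
(array([0.325, 0.212, 0.568]), array([ 373.2, -315.3,  203.5]), [[0.074, 0.997, -0.001], [0.997, -0.074, 0.0], [0.0, -0.001, -1.0]])
[-7.01489399e-01 -7.35871660e-02 -1.79125313e-01  1.46596645e+00
 -4.97787211e-05  9.42929169e-01]
```

```bash
python3 -m crank '[-1,0.325,0.212,0.2,0,0,-0.071,-1,0.325,0.212,0.4,0,0,-0.071,-1,0.325,0.212,0.57,0,0,-0.071,-1,0.325,0.212,0.57,0,0,-0.071,-1,0.325,0.212,0.57,0,0,-0.071]'
python3 - <<'E'
from h import *
print(step(420.3,-253.5,76))
f=imaging.grab_frame("scene");cv2.imwrite("pics/b1.png",cv2.resize(f["image"][110:230,110:270,::-1],(800,600),interpolation=cv2.INTER_CUBIC))
E
```

```text
clock: 1.4
tool_pos: [419.9, -254.4, 90.4]
tool_rot: [-2.226, -2.215, 0.001]
ft_force: [0.7, -0.4, 1.4]
grip_width: 1.001
finger_force: 0.0
(array([0.004, 0.002, 0.072]), array([ 419.9, -254.4,   90.4]), [[0.005, 1.0, -0.001], [1.0, -0.005, 0.001], [0.001, -0.001, -1.0]])
```

View pics/b1.png

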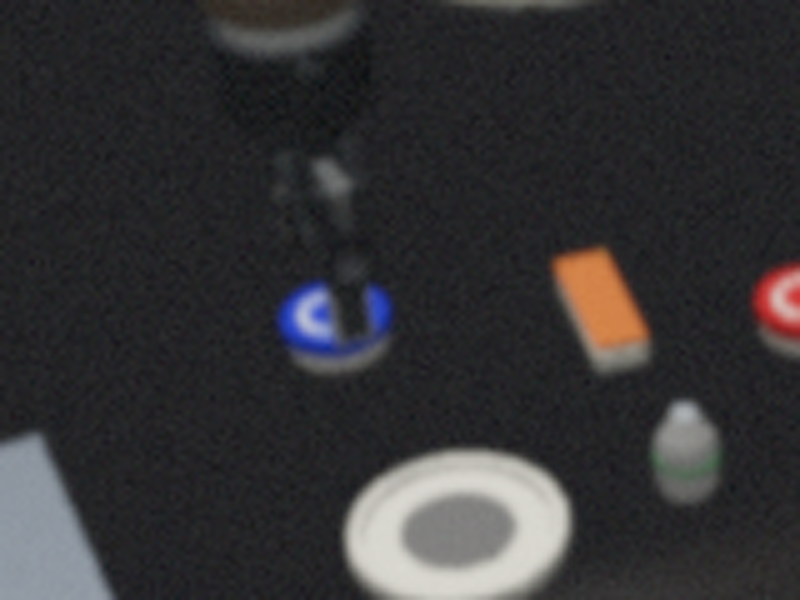

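The left-hand finger is in front of the blue dish (crop pixel 352,340) and above the table, so the alignment is good. I'll descend and close.

```bash
python3 -m crank '[-1,0.004,0.004,0.09,0,0,-0.005,-1,0.004,0.004,0.09,0,0,-0.005,0.6,0.004,0.004,0.09,0,0,-0.005,0.6,0.004,0.004,0.09,0,0,-0.005,0.6,0.004,0.004,0.09,0,0,-0.005,0.6,0.004,0.004,0.09,0,0,-0.005,0.6,0.004,0.004,0.09,0,0,-0.005,0.6,0.004,0.004,0.09,0,0,-0.005]' 25
python3 - <<'E'
from h import *
print(step(420.3,-253.5,76))
f=imaging.grab_frame("scene");cv2.imwrite("pics/b2.png",cv2.resize(f["image"][130:190,130:210,::-1],(800,600),interpolation=cv2.INTER_CUBIC))
E
```

```text
clock: 2.25
tool_pos: [421.7, -254.1, 73.8]
tool_rot: [2.217, 2.222, 0.0]
ft_force: [-2.4, -0.8, 7.1]
grip_width: 0.642
finger_force: 25.2
(array([ 0.003, -0.007, -0.011]), array([ 421.7, -254.1,   73.8]), [[-0.002, 1.0, 0.002], [1.0, 0.002, -0.002], [-0.002, 0.002, -1.0]])
```

View pics/b2.png

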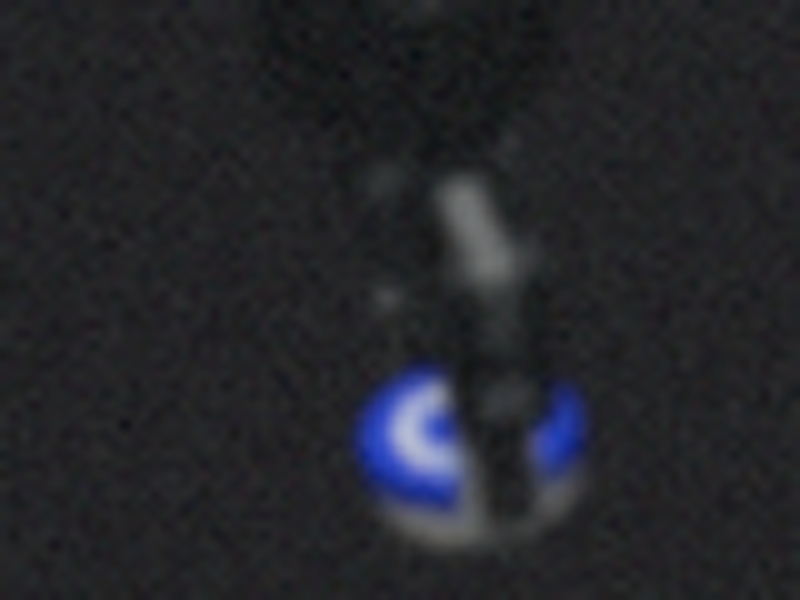

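The fingertips touch the table slightly (7 N, TCP 73.8). I'll open, regrip about 6 mm higher so the tips clear the base rim, then lift.

```bash
python3 -m crank '[-1,0,0.007,0,0,0,0,-1,0,0.007,-0.02,0,0,0,-1,0,0.007,-0.038,0,0,0,-1,0,0.007,-0.038,0,0,0,0.6,0,0.007,-0.038,0,0,0,0.6,0,0.007,-0.038,0,0,0,0.6,0,0.007,-0.038,0,0,0,0.6,0,0.007,-0.038,0,0,0,0.6,0,0.007,-0.038,0,0,0,0.6,0,0.007,-0.038,0,0,0]' 25
python3 -c "
from h import *
print(step(420.3,-253.5,76))"
python3 -m crank '[0.6,0,0,-0.1,0,0,0,0.6,0,0,-0.2,0,0,0,0.6,0,0,-0.2,0,0,0,0.6,0,0,-0.2,0,0,0]' 25
python3 - <<'E'
from h import *
print(step(599.5,-243.5,110))
f=imaging.grab_frame("scene");cv2.imwrite("pics/b3.png",cv2.resize(f["image"][110:230,110:270,::-1],(800,600),interpolation=cv2.INTER_CUBIC))
E
```

```text
clock: 3.3
tool_pos: [422.5, -253.4, 79.7]
tool_rot: [-2.218, -2.224, -0.0]
ft_force: [-1.1, 1.2, 5.5]
grip_width: 0.636
finger_force: 26.2
(array([-0.   , -0.011,  0.018]), array([ 422.5, -253.4,   79.7]), [[-0.003, 1.0, 0.0], [1.0, 0.003, 0.0], [0.0, 0.0, -1.0]])
clock: 3.7
tool_pos: [422.6, -253.5, 119.1]
tool_rot: [2.218, 2.224, 0.0]
ft_force: [0.4, 0.5, -0.7]
grip_width: 0.638
finger_force: 26.6
(array([0.047, 0.885, 0.046]), array([ 422.6, -253.5,  119.1]), [[-0.003, 1.0, 0.0], [1.0, 0.003, -0.0], [-0.0, 0.0, -1.0]])
```

View pics/b3.png

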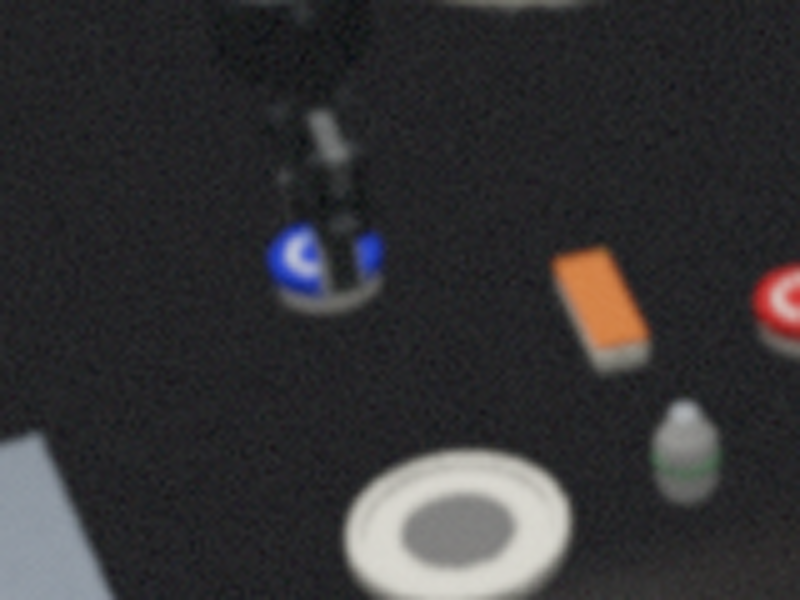

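The blue dish is lifted and level (crop 325,265). Contact puts its x at 422.5, so the top camera reads about 2 mm low in x. I'll place it at TCP (600.3, -243.2).

```bash
python3 -m crank '[0.6,0.02,0.25,0,0,0,0,0.6,0.04,0.5,0,0,0,0,0.6,0.051,0.75,0,0,0,0,0.6,0.051,0.888,0,0,0,0,0.6,0.051,0.888,0.05,0,0,0,0.6,0.051,0.888,0.1,0,0,0,0.6,0.051,0.888,0.13,0,0,0,0.6,0.051,0.888,0.15,0,0,0,0.6,0.051,0.888,0.15,0,0,0,0.6,0.051,0.888,0.15,0,0,0]' 25
python3 - <<'E'
from h import *
print(step(600.3,-243.2,85.7))
f=imaging.grab_frame("scene");cv2.imwrite("pics/b4.png",cv2.resize(f["image"][180:252,150:246,::-1],(800,600),interpolation=cv2.INTER_CUBIC))
E
```

```text
clock: 4.75
tool_pos: [599.8, -243.0, 90.0]
tool_rot: [2.219, 2.224, 0.0]
ft_force: [-0.2, 0.3, -0.2]
grip_width: 0.641
finger_force: 26.7
(array([-0.001,  0.003,  0.022]), array([ 599.8, -243. ,   90. ]), [[-0.002, 1.0, 0.001], [1.0, 0.002, -0.0], [-0.0, 0.001, -1.0]])
```

View pics/b4.png

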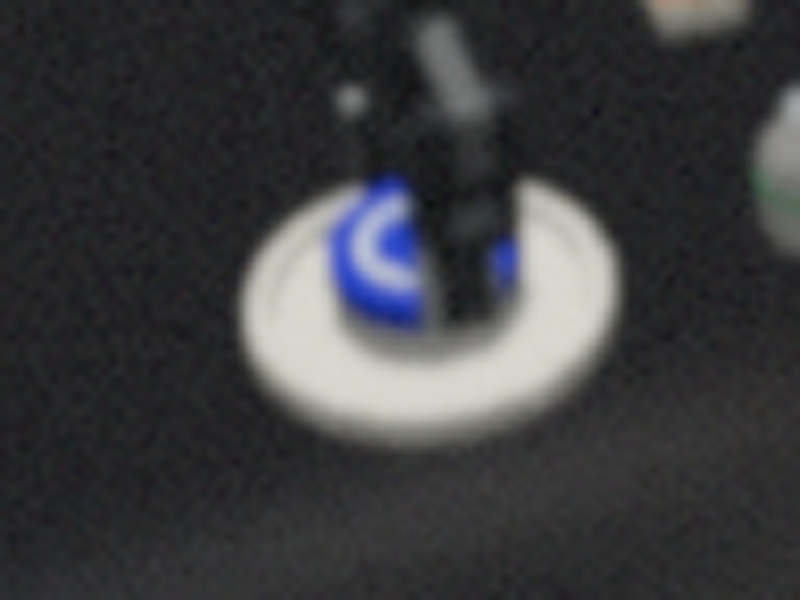

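Blue is centred over the plate (crop 430,270). I'll lower, release and retreat.

```bash
python3 -m crank '[0.6,0,0.003,0.01,0,0,0,0.6,0,0.003,0.021,0,0,0,0.6,0,0.003,0.021,0,0,0,-1,0,0.003,0.021,0,0,0,-1,0,0.003,0.021,0,0,0,-1,0,0.003,0.021,0,0,0,-1,0,0.003,0.021,0,0,0,-1,0,0.003,-0.1,0,0,0,-1,0,0.003,-0.2,0,0,0,-1,0,0.003,-0.2,0,0,0]' 25
python3 -m crank '[-1,0.25,0,-0.1,0,0,0,-1,0.5,0.1,-0.1,0,0,0,-1,0.75,0.2,-0.1,0,0,0,-1,1,0.3,-0.1,0,0,0,-1,1,0.38,-0.1,0,0,0,-1,1,0.38,-0.1,0,0,0,-1,1,0.38,-0.1,0,0,0]' 25
python3 - <<'E'
from h import *
f=imaging.grab_frame("scene");dishes(f,["blue"])
f=imaging.grab_frame("top");dishes(f,["blue"])
print(step(676.4,8.6,80))
E
```

```text
clock: 5.8
tool_pos: [601.9, -243.2, 132.7]
tool_rot: [2.215, 2.222, 0.003]
ft_force: [0.6, -0.4, 0.6]
grip_width: 1.002
finger_force: 0.0
clock: 6.5
tool_pos: [675.9, -42.2, 148.3]
tool_rot: [-2.217, -2.225, 0.002]
ft_force: [0.3, 0.7, 0.1]
grip_width: 0.999
finger_force: 0.0
blue [305. 196.] [598.9, -243.2, 51.2, 52.7]
(array([0.26 , 0.005, 0.344]), array([675.5, -43.4, 148.9]), [[-0.002, 1.0, -0.001], [1.0, 0.002, -0.0], [-0.0, -0.001, -1.0]])
```

```bash
python3 -m crank '[-1,0.2,0.005,0,0,0,0,-1,0.26,0.005,0.15,0,0,0,-1,0.26,0.005,0.3,0,0,0,-1,0.26,0.005,0.344,0,0,0,-1,0.26,0.005,0.344,0,0,0,-1,0.26,0.005,0.344,0,0,0,0.6,0.26,0.005,0.344,0,0,0,0.6,0.26,0.005,0.344,0,0,0,0.6,0.26,0.005,0.344,0,0,0,0.6,0.26,0.005,0.344,0,0,0,0.6,0.26,0.005,0.344,0,0,0,0.6,0.26,0.005,0.344,0,0,0]' 25
python3 -c "
from h import *
print(step(675.5,8.6,80))"
python3 -m crank '[0.6,0,0,-0.1,0,0,0,0.6,0,0,-0.25,0,0,0,0.6,0,0,-0.25,0,0,0,0.6,0,0,-0.25,0,0,0]' 25
python3 - <<'E'
from h import *
print(step(600.3,-43.2,130))
f=imaging.grab_frame("scene");cv2.imwrite("pics/y1.png",cv2.resize(f["image"][140:236,240:368,::-1],(800,600),interpolation=cv2.INTER_CUBIC))
E
```

```text
clock: 7.8
tool_pos: [677.6, 9.2, 82.5]
tool_rot: [2.217, 2.223, 0.002]
ft_force: [-1.0, -0.6, 6.8]
grip_width: 0.639
finger_force: 25.3
(array([-0.003, -0.011,  0.012]), array([677.6,   9.2,  82.5]), [[-0.003, 1.0, 0.002], [1.0, 0.003, -0.0], [-0.0, 0.002, -1.0]])
clock: 8.2
tool_pos: [677.6, 9.5, 131.9]
tool_rot: [2.217, 2.223, 0.003]
ft_force: [0.8, -0.4, -0.1]
grip_width: 0.636
finger_force: 26.5
(array([-0.262, -0.387,  0.009]), array([677.6,   9.5, 131.9]), [[-0.003, 1.0, 0.002], [1.0, 0.003, 0.0], [0.0, 0.002, -1.0]])
```

View pics/y1.png

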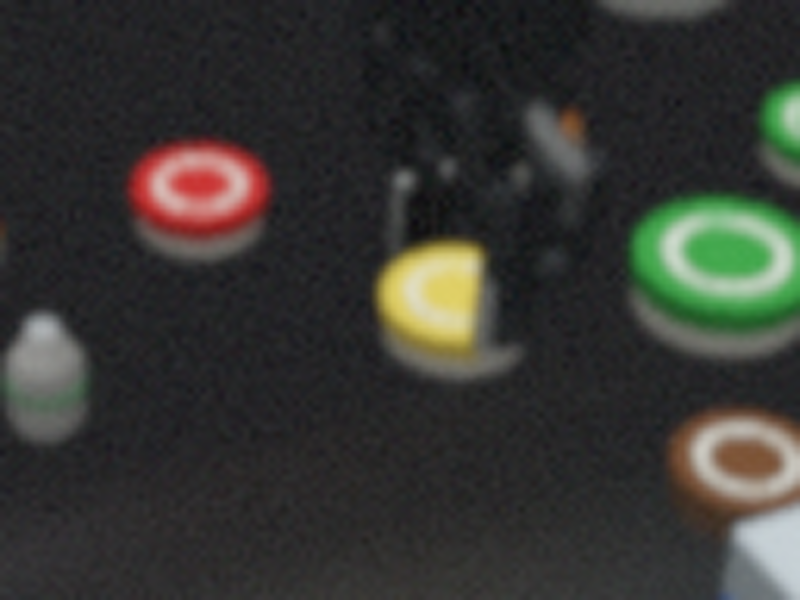

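Yellow is held level (crop 450,300).

```bash
python3 -m crank '[0.6,-0.2,-0.05,-0.05,0,0,0,0.6,-0.4,-0.1,-0.05,0,0,0,0.6,-0.6,-0.2,-0.05,0,0,0,0.6,-0.8,-0.3,-0.05,0,0,0,0.6,-1,-0.38,-0.05,0,0,0,0.6,-1,-0.38,-0.05,0,0,0,0.6,-1,-0.38,-0.05,0,0,0]' 25
python3 -c "
from h import *
print(step(600.3,-242.7,112))"
```

```text
clock: 8.95
tool_pos: [600.9, -191.5, 139.7]
tool_rot: [-2.22, -2.221, 0.001]
ft_force: [-0.7, 0.7, 0.3]
grip_width: 0.633
finger_force: 26.5
(array([-0.256, -0.003,  0.138]), array([ 600.9, -191.5,  139.7]), [[-0.001, 1.0, -0.001], [1.0, 0.001, 0.001], [0.001, -0.001, -1.0]])
```

```bash
python3 -m crank '[0.6,-0.2,-0.003,0,0,0,0,0.6,-0.256,-0.003,0,0,0,0,0.6,-0.256,-0.003,0.07,0,0,0,0.6,-0.256,-0.003,0.138,0,0,0,0.6,-0.256,-0.003,0.138,0,0,0,0.6,-0.256,-0.003,0.138,0,0,0]' 25
python3 - <<'E'
from h import *
print(step(600.3,-242.7,106.5))
f=imaging.grab_frame("scene");cv2.imwrite("pics/y2.png",cv2.resize(f["image"][180:252,150:246,::-1],(800,600),interpolation=cv2.INTER_CUBIC))
E
```

```text
clock: 9.55
tool_pos: [600.9, -240.6, 112.0]
tool_rot: [-2.216, -2.225, 0.001]
ft_force: [-0.1, -0.1, -0.3]
grip_width: 0.634
finger_force: 26.5
(array([-0.01 , -0.003,  0.028]), array([ 600.9, -240.6,  112. ]), [[-0.004, 1.0, -0.002], [1.0, 0.004, 0.001], [0.001, -0.002, -1.0]])
```

View pics/y2.png

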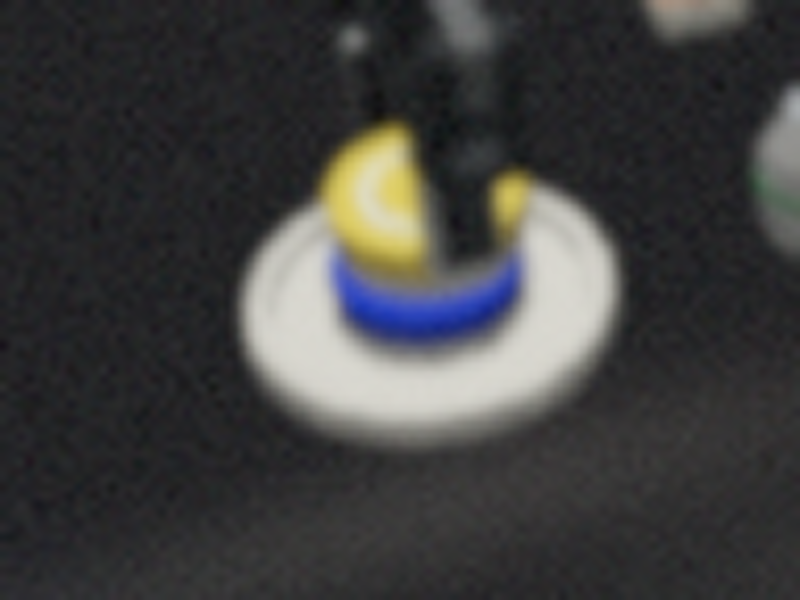

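Yellow is centred over blue (both at about crop 427). I'll lower and release.

```bash
python3 -m crank '[0.6,-0.004,-0.002,0.01,0,0,0,0.6,-0.004,-0.002,0.02,0,0,0,0.6,-0.004,-0.002,0.028,0,0,0,0.6,-0.004,-0.002,0.028,0,0,0]' 25
python3 -m crank '[-1,0,0,0,0,0,0,-1,0,0,0,0,0,0,-1,0,0,0,0,0,0,-1,0,0,0,0,0,0,-1,0,0,-0.1,0,0,0,-1,0,0,-0.25,0,0,0,-1,0,0,-0.25,0,0,0]' 25
python3 -m crank '[-1,0.25,0,-0.1,0,0,0,-1,0.5,0,-0.1,0,0,0,-1,0.75,0,-0.1,0,0,0,-1,1,0,-0.1,0,0,0,-1,1,0,-0.1,0,0,0]'
python3 -m crank '[-1,0.25,0,0,0,0,0,-1,0.5,0,0,0,0,0,-1,0.75,0,0,0,0,0,-1,1,-0.08,0,0,0,0,-1,1,-0.08,0,0,0,0,-1,1,-0.08,0,0,0,0]'
python3 - <<'E'
from h import *
f=imaging.grab_frame("top");dishes(f,["yellow","green"])
print(step(584.7,247,80))
f=imaging.grab_frame("scene");cv2.imwrite("pics/y3.png",cv2.resize(f["image"][180:252,150:246,::-1],(800,600),interpolation=cv2.INTER_CUBIC))
E
```

```text
clock: 10.0
tool_pos: [600.6, -242.7, 107.3]
tool_rot: [-2.218, -2.224, 0.0]
ft_force: [-0.8, 0.5, -0.1]
grip_width: 0.637
finger_force: 26.5
clock: 10.7
tool_pos: [602.0, -243.3, 162.0]
tool_rot: [2.214, 2.22, 0.004]
ft_force: [-0.3, -0.2, 0.7]
grip_width: 0.999
finger_force: 0.0
clock: 11.2
tool_pos: [599.9, -37.9, 177.4]
tool_rot: [-2.212, -2.229, -0.001]
ft_force: [0.2, -0.5, -0.6]
grip_width: 1.0
finger_force: 0.0
clock: 11.8
tool_pos: [583.3, 158.1, 177.1]
tool_rot: [2.216, 2.227, -0.001]
ft_force: [-0.5, -0.2, 0.4]
grip_width: 1.0
finger_force: 0.0
yellow [306. 195.] [600.1, -245.1, 52.7, 54.6]
green [ 40. 257.] [418.7, 497.0, 71.6, 176.4]
green [167. 175.] [652.0, 150.3, 34.9, 35.8]
green [169. 175.] [652.0, 147.6, 64.1, 68.7]
green [141. 149.] [722.4, 232.9, 41.8, 63.1]
(array([0.45 , 0.007, 0.486]), array([583.6, 157. , 177.2]), [[-0.003, 1.0, -0.0], [1.0, 0.003, -0.0], [-0.0, -0.0, -1.0]])
```

View pics/y3.png

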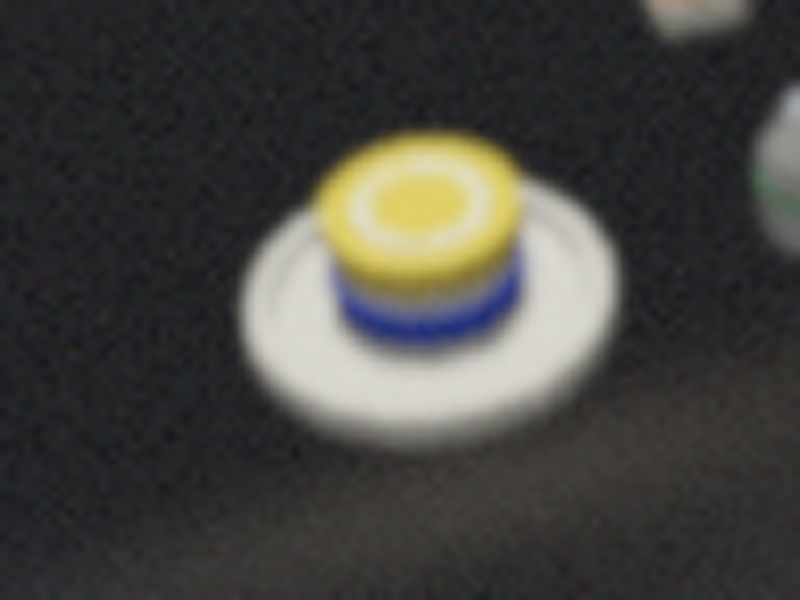

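Yellow sits level on blue: corrected centre (598.1, -242.4) against blue's (598.4, -242.5). Next is green.

```bash
python3 -m crank '[-1,0.22,0.005,0,0,0,0,-1,0.45,0.005,0.05,0,0,0,-1,0.45,0.005,0.25,0,0,0,-1,0.45,0.005,0.4,0,0,0,-1,0.45,0.005,0.486,0,0,0,-1,0.45,0.005,0.486,0,0,0,0.6,0.45,0.005,0.486,0,0,0,0.6,0.45,0.005,0.486,0,0,0,0.6,0.45,0.005,0.486,0,0,0,0.6,0.45,0.005,0.486,0,0,0,0.6,0.45,0.005,0.486,0,0,0,0.6,0.45,0.005,0.486,0,0,0]' 25
python3 -m crank '[0.6,0,0,-0.1,0,0,0,0.6,0,0,-0.25,0,0,0,0.6,0,0,-0.45,0,0,0,0.6,0,0,-0.45,0,0,0]' 25
python3 - <<'E'
from h import *
print(step(600.5,-243.2,160))
f=imaging.grab_frame("scene");cv2.imwrite("pics/g1.png",cv2.resize(f["image"][110:206,300:428,::-1],(800,600),interpolation=cv2.INTER_CUBIC))
E
```

```text
clock: 13.1
tool_pos: [585.4, 247.0, 82.4]
tool_rot: [2.218, 2.222, 0.004]
ft_force: [0.8, -4.0, 5.7]
grip_width: 0.635
finger_force: 26.3
clock: 13.5
tool_pos: [586.3, 248.0, 177.4]
tool_rot: [2.216, 2.222, 0.014]
ft_force: [0.3, -0.3, 0.2]
grip_width: 0.634
finger_force: 26.5
(array([-2.456,  0.064,  0.078]), array([586.3, 248. , 177.4]), [[-0.003, 1.0, 0.009], [1.0, 0.003, 0.004], [0.004, 0.009, -1.0]])
```

View pics/g1.png

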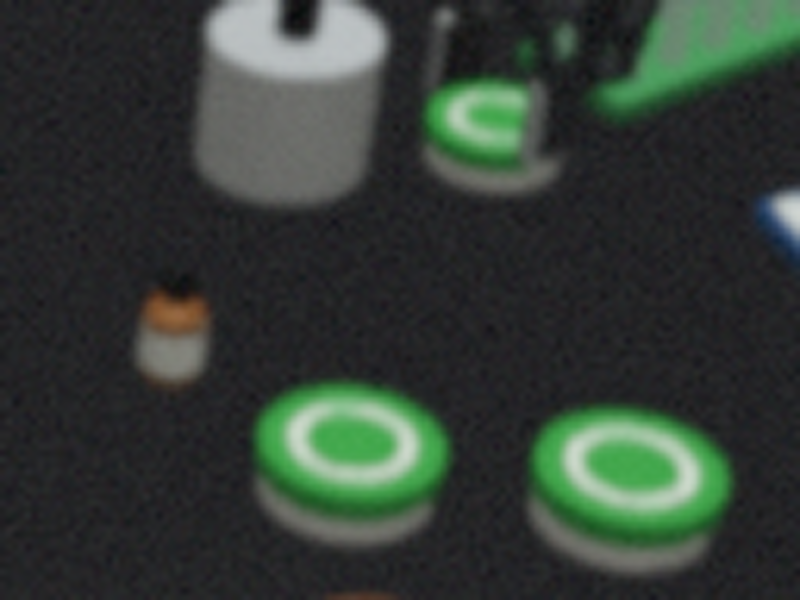

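Green is held and level (crop 495,135), and the two large green look-alikes are untouched. Now I'll carry it over.

```bash
python3 -m crank '[0.6,-0.2,0,0,0,0,0,0.6,-0.4,0,0,0,0,0,0.6,-0.6,0,0,0,0,0,0.6,-0.8,0.03,0,0,0,0,0.6,-1,0.06,0,0,0,0,0.6,-1,0.066,0,0,0,0]' 25
python3 -m crank '[0.6,-0.2,0,0,0,0,0,0.6,-0.4,0,0,0,0,0,0.6,-0.6,0,0,0,0,0,0.6,-0.8,0,0,0,0,0,0.6,-1,0,0,0,0,0,0.6,-1,0,0,0,0,0,0.6,-1,0,0,0,0,0]' 25
python3 -c "
from h import *
print(step(600.5,-242.5,131))"
```

```text
clock: 14.15
tool_pos: [598.2, 43.1, 169.8]
tool_rot: [2.223, 2.219, -0.001]
ft_force: [-0.0, -0.0, -0.2]
grip_width: 0.632
finger_force: 26.5
clock: 14.85
tool_pos: [598.4, -153.2, 169.6]
tool_rot: [-2.219, -2.222, 0.0]
ft_force: [-0.3, 0.2, -0.3]
grip_width: 0.633
finger_force: 26.5
(array([-0.447,  0.01 ,  0.193]), array([ 598.4, -153.2,  169.6]), [[-0.001, 1.0, -0.001], [1.0, 0.001, 0.001], [0.001, -0.001, -1.0]])
```

```bash
python3 -m crank '[0.6,-0.2,0.005,0,0,0,0,0.6,-0.4,0.01,0,0,0,0,0.6,-0.447,0.01,0.07,0,0,0,0.6,-0.447,0.01,0.15,0,0,0,0.6,-0.447,0.01,0.193,0,0,0,0.6,-0.447,0.01,0.193,0,0,0,0.6,-0.447,0.01,0.193,0,0,0]' 25
python3 - <<'E'
from h import *
print(step(600.5,-242.5,124.8))
f=imaging.grab_frame("scene");cv2.imwrite("pics/g2.png",cv2.resize(f["image"][180:252,150:246,::-1],(800,600),interpolation=cv2.INTER_CUBIC))
E
```

```text
clock: 15.55
tool_pos: [601.0, -240.7, 131.6]
tool_rot: [-2.216, -2.226, 0.0]
ft_force: [0.6, -0.3, -0.0]
grip_width: 0.635
finger_force: 26.5
(array([-0.009, -0.002,  0.034]), array([ 601. , -240.7,  131.6]), [[-0.004, 1.0, -0.0], [1.0, 0.004, 0.0], [0.0, -0.0, -1.0]])
```

View pics/g2.png

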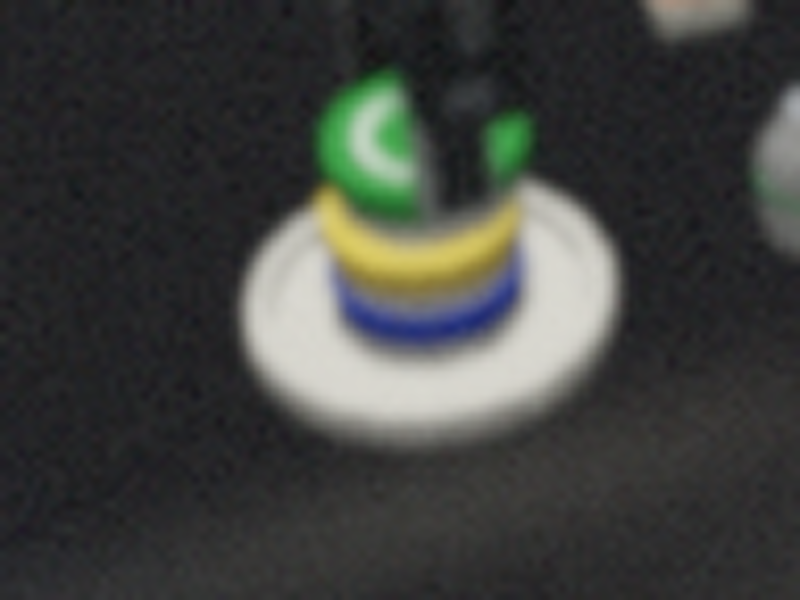

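Green (centre about crop 425) still lags slightly against yellow (418). It should settle as the dish lowers, and I'll check before releasing.

```bash
python3 -m crank '[0.6,-0.004,-0.002,0,0,0,0,0.6,-0.004,-0.002,0.01,0,0,0,0.6,-0.004,-0.002,0.02,0,0,0,0.6,-0.004,-0.002,0.034,0,0,0,0.6,-0.004,-0.002,0.034,0,0,0]' 25
```

```text
clock: 16.1
tool_pos: [600.5, -243.0, 124.7]
tool_rot: [-2.218, -2.224, 0.0]
ft_force: [0.1, -0.7, -0.0]
grip_width: 0.634
finger_force: 26.5
```

```bash
python3 -m crank '[-1,0,0,0,0,0,0,-1,0,0,0,0,0,0,-1,0,0,0,0,0,0,-1,0,0,0,0,0,0,-1,0,0,-0.1,0,0,0,-1,0,0,-0.3,0,0,0,-1,0,0,-0.5,0,0,0,-1,0,0,-0.5,0,0,0]' 25
python3 -m crank '[-1,0.2,-0.1,0,0,0,0,-1,0.4,-0.25,0,0,0,0,-1,0.6,-0.4,0,0,0,0,-1,0.8,-0.6,0,0,0,0,-1,1,-0.8,0,0,0,0,-1,1,-0.875,0,0,0,0]'
python3 -m crank '[-1,0.2,0,0,0,0,0,-1,0.4,0,0,0,0,0,-1,0.6,0,0,0,0,0,-1,0.8,0,0,0,0,0,-1,1,0,0,0,0,0,-1,1,0,0,0,0,0,-1,1,0,0,0,0,0]'
python3 - <<'E'
from h import *
f=imaging.grab_frame("top");dishes(f,["green"])
print(step(425,261.7,210))
f=imaging.grab_frame("scene");cv2.imwrite("pics/g3.png",cv2.resize(f["image"][180:252,150:246,::-1],(800,600),interpolation=cv2.INTER_CUBIC))
E
```

```text
clock: 16.9
tool_pos: [601.9, -243.5, 231.5]
tool_rot: [2.213, 2.219, 0.005]
ft_force: [0.5, -0.9, -0.2]
grip_width: 0.999
finger_force: 0.0
clock: 17.5
tool_pos: [422.8, -41.3, 224.7]
tool_rot: [-2.216, -2.227, -0.001]
ft_force: [0.2, -0.9, 0.8]
grip_width: 1.0
finger_force: 0.0
clock: 18.2
tool_pos: [424.1, 157.3, 224.6]
tool_rot: [-2.216, -2.227, 0.001]
ft_force: [0.8, -1.4, 0.4]
grip_width: 0.999
finger_force: 0.0
green [ 34. 269.] [386.3, 511.6, 8.9, 163.4]
green [ 38. 251.] [430.5, 505.1, 47.0, 165.5]
green [306. 195.] [601.7, -246.1, 52.2, 54.6]
green [167. 176.] [651.7, 149.7, 72.7, 74.6]
green [136. 154.] [711.2, 240.4, 73.1, 74.4]
(array([0.526, 0.006, 0.073]), array([424.2, 156.5, 224.7]), [[-0.004, 1.0, -0.0], [1.0, 0.004, -0.0], [-0.0, -0.0, -1.0]])
```

View pics/g3.png

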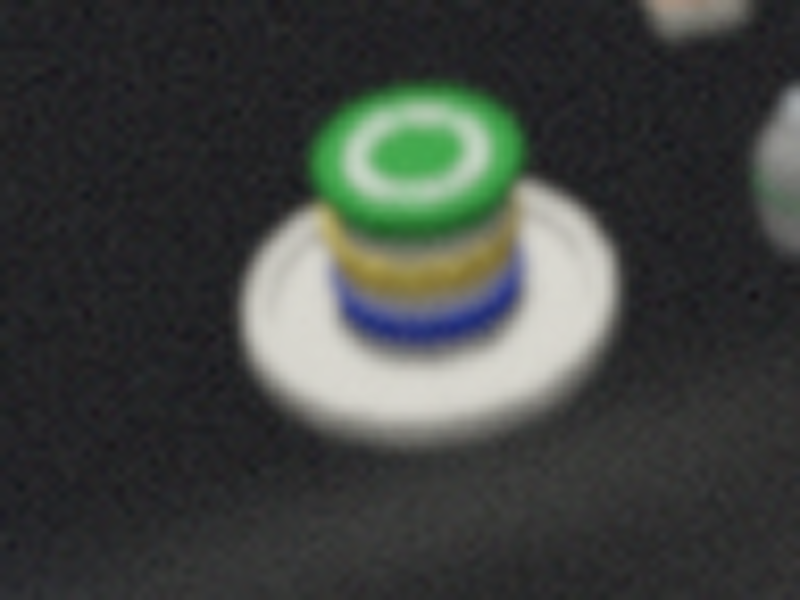

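The stack is neat and level. Now the hood: grip its knob with the TCP at z = 148.

```bash
python3 -m crank '[-1,0.25,0.005,0,0,0,0,-1,0.45,0.005,0,0,0,0,-1,0.526,0.005,0.05,0,0,0,-1,0.526,0.005,0.2,0,0,0,-1,0.526,0.005,0.33,0,0,0,-1,0.526,0.005,0.383,0,0,0,-1,0.526,0.005,0.383,0,0,0]' 40
python3 -m crank '[1,0,0,0,0,0,0,1,0,0,0,0,0,0,1,0,0,0,0,0,0,1,0,0,0,0,0,0,1,0,0,0,0,0,0,1,0,0,0,0,0,0,1,0,0,0,0,0,0,1,0,0,0,0,0,0]' 40
python3 - <<'E'
from h import *
print(step(600.5,-243,260))
f=imaging.grab_frame("scene");cv2.imwrite("pics/h1.png",cv2.resize(f["image"][70:166,280:408,::-1],(800,600),interpolation=cv2.INTER_CUBIC))
E
```

```text
clock: 19.0
tool_pos: [424.7, 260.4, 146.9]
tool_rot: [-2.219, -2.223, 0.004]
ft_force: [0.6, -0.0, 0.4]
grip_width: 0.996
finger_force: 0.0
clock: 19.8
tool_pos: [425.2, 261.9, 149.0]
tool_rot: [2.218, 2.225, 0.001]
ft_force: [-1.2, -0.7, 5.1]
grip_width: 0.239
finger_force: 39.0
(array([-2.527,  0.87 , -0.556]), array([425.2, 261.9, 149. ]), [[-0.003, 1.0, 0.001], [1.0, 0.003, 0.0], [0.0, 0.001, -1.0]])
```

View pics/h1.png

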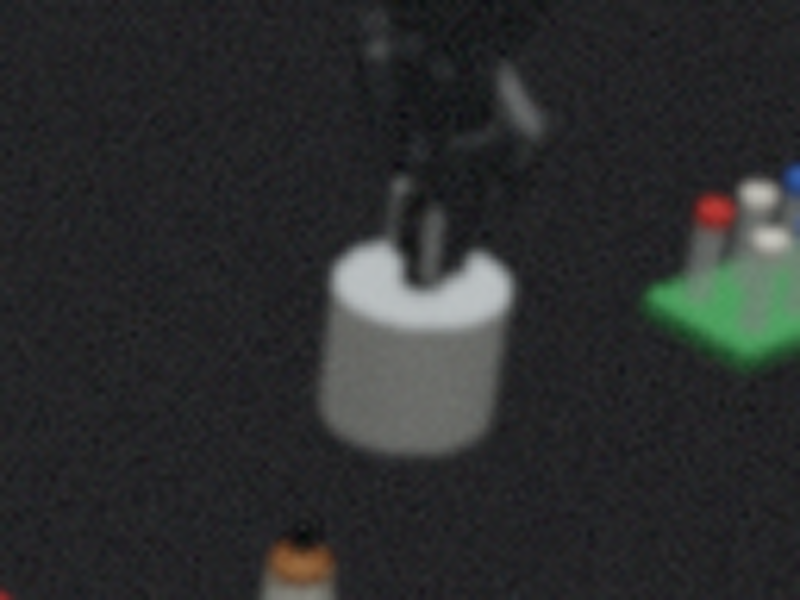

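The knob is gripped (20 mm opening, 39 N). I'll lift and carry.

```bash
python3 -m crank '[1,0,0,0,0,0,0,1,0,0,-0.1,0,0,0,1,0,0,-0.3,0,0,0,1,0,0,-0.5,0,0,0,1,0,0,-0.5,0,0,0]' 60
python3 -m crank '[1,-0.2,0.1,0,0,0,0,1,-0.4,0.25,0,0,0,0,1,-0.6,0.4,0,0,0,0,1,-0.8,0.6,0,0,0,0,1,-1,0.8,0,0,0,0,1,-1,0.87,0,0,0,0]' 60
python3 -m crank '[1,-0.2,0,0,0,0,0,1,-0.4,0,0,0,0,0,1,-0.6,0,0,0,0,0,1,-0.8,0,0,0,0,0,1,-0.9,0,0,0,0,0,1,-1,0,0,0,0,0,1,-1,0,0,0,0,0,1,-1,0,0,0,0,0]' 60
python3 - <<'E'
from h import *
print(step(600.4,-243,240))
f=imaging.grab_frame("scene");cv2.imwrite("pics/h2.png",cv2.resize(f["image"][100:244,120:312,::-1],(800,600),interpolation=cv2.INTER_CUBIC))
E
```

```text
clock: 20.35
tool_pos: [426.2, 262.5, 253.5]
tool_rot: [2.217, 2.223, 0.011]
ft_force: [-0.4, 0.0, -1.5]
grip_width: 0.231
finger_force: 59.2
clock: 20.95
tool_pos: [601.3, 58.7, 246.7]
tool_rot: [-2.222, -2.221, 0.002]
ft_force: [-0.2, 0.6, -1.6]
grip_width: 0.234
finger_force: 59.2
clock: 21.75
tool_pos: [600.0, -137.9, 247.2]
tool_rot: [-2.218, -2.223, 0.001]
ft_force: [0.3, 0.6, -1.9]
grip_width: 0.233
finger_force: 59.3
(array([-0.526,  0.001,  0.036]), array([ 600. , -137.9,  247.2]), [[-0.002, 1.0, -0.001], [1.0, 0.002, 0.0], [0.0, -0.001, -1.0]])
```

View pics/h2.png

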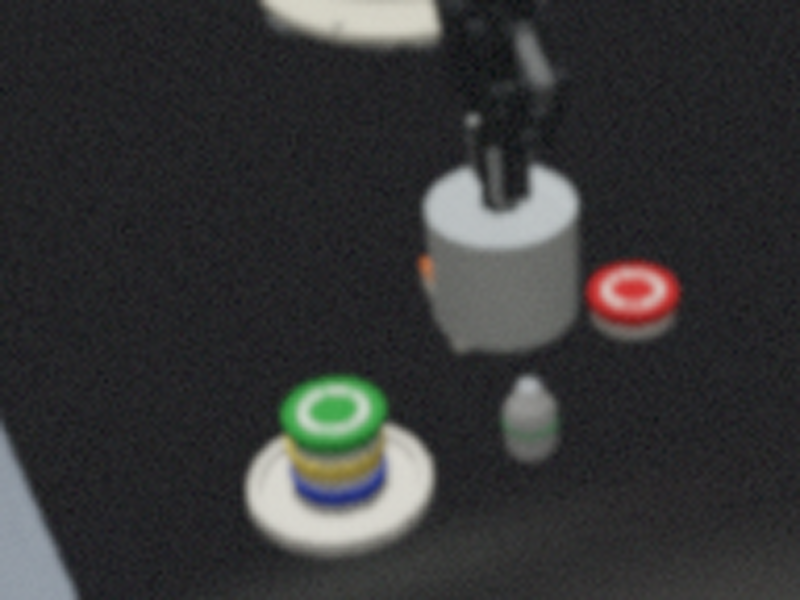

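The hood is carried upright (crop 500,255) and the stack is intact at (335,440). I'll move above it.

```bash
python3 -m crank '[1,-0.2,0.001,0,0,0,0,1,-0.35,0.001,0,0,0,0,1,-0.45,0.001,0,0,0,0,1,-0.526,0.001,0.02,0,0,0,1,-0.526,0.001,0.04,0,0,0,1,-0.526,0.001,0.05,0,0,0,1,-0.526,0.001,0.05,0,0,0,1,-0.526,0.001,0.05,0,0,0]' 60
python3 - <<'E'
from h import *
print(step(600.4,-243,154.5))
for n in("top","scene"):
    f=imaging.grab_frame(n)
    E=f["extrinsics"];Z=f["range_z"];v,u=np.mgrid[:384,:512]
    P=np.stack([(u-f["cx"])/f["fx"]*Z,-(v-f["cy"])/f["fy"]*Z,-Z],-1)@E[:3,:3].T+E[:3,3]
    k=(np.hypot(P[...,0]-600,P[...,1]+243)<36)&(np.hypot(P[...,0]-600,P[...,1]+243)>14)&(abs(P[...,2]-157)<6)
    q=P[k];A=np.c_[q[:,:2]-[600,-243],np.ones(len(q))];print(n,len(q),np.linalg.lstsq(A,q[:,2],rcond=None)[0].round(3))
cv2.imwrite("pics/h3.png",cv2.resize(f["image"][120:252,110:286,::-1],(800,600),interpolation=cv2.INTER_CUBIC))
E
```

```text
clock: 22.6
tool_pos: [600.8, -242.0, 238.4]
tool_rot: [2.217, 2.226, 0.0]
ft_force: [-0.2, 0.4, -1.4]
grip_width: 0.232
finger_force: 59.3
(array([-0.005, -0.002,  0.42 ]), array([ 600.8, -242. ,  238.4]), [[-0.004, 1.0, 0.0], [1.0, 0.004, 0.0], [0.0, 0.0, -1.0]])
top 8 [-7.0000e-02 -4.2700e-01  1.7049e+02]
scene 347 [-4.0000e-03  0.0000e+00  1.5781e+02]
```

View pics/h3.png

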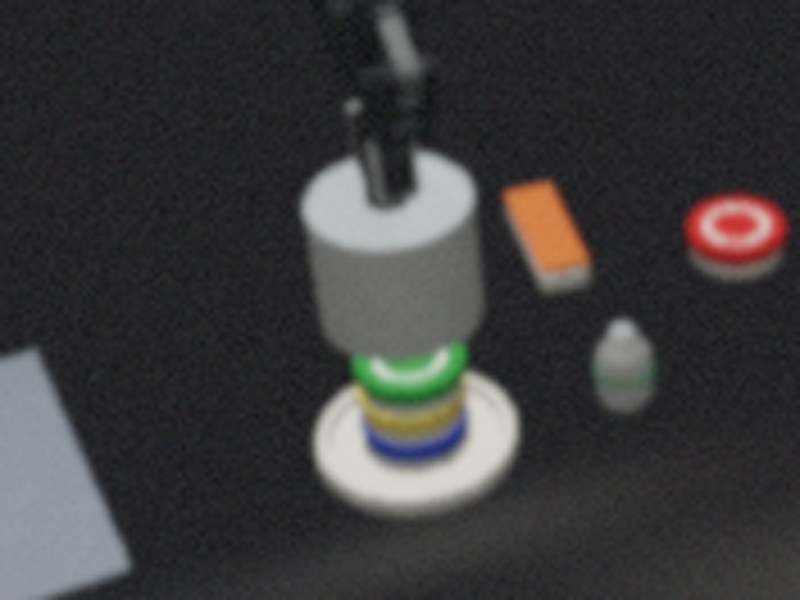

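The hood is level (depth slope about 0) and aligned over the stack. I'll lower it in stages.

```bash
python3 -m crank '[1,-0.003,-0.002,0.05,0,0,0,1,-0.003,-0.002,0.1,0,0,0,1,-0.003,-0.002,0.15,0,0,0,1,-0.003,-0.002,0.2,0,0,0,1,-0.003,-0.002,0.25,0,0,0,1,-0.003,-0.002,0.3,0,0,0,1,-0.003,-0.002,0.35,0,0,0,1,-0.003,-0.002,0.38,0,0,0,1,-0.003,-0.002,0.38,0,0,0,1,-0.003,-0.002,0.38,0,0,0]' 60
python3 - <<'E'
from h import *
print(step(600.4,-243,154.5))
f=imaging.grab_frame("scene")
cv2.imwrite("pics/h4.png",cv2.resize(f["image"][160:244,150:262,::-1],(800,600),interpolation=cv2.INTER_CUBIC))
E
```

```text
clock: 23.7
tool_pos: [600.4, -243.6, 162.5]
tool_rot: [2.218, 2.224, 0.0]
ft_force: [-0.9, 0.0, -1.8]
grip_width: 0.232
finger_force: 59.3
(array([0.003, 0.   , 0.04 ]), array([ 600.4, -243.6,  162.5]), [[-0.003, 1.0, 0.0], [1.0, 0.003, -0.0], [-0.0, 0.0, -1.0]])
```

View pics/h4.png

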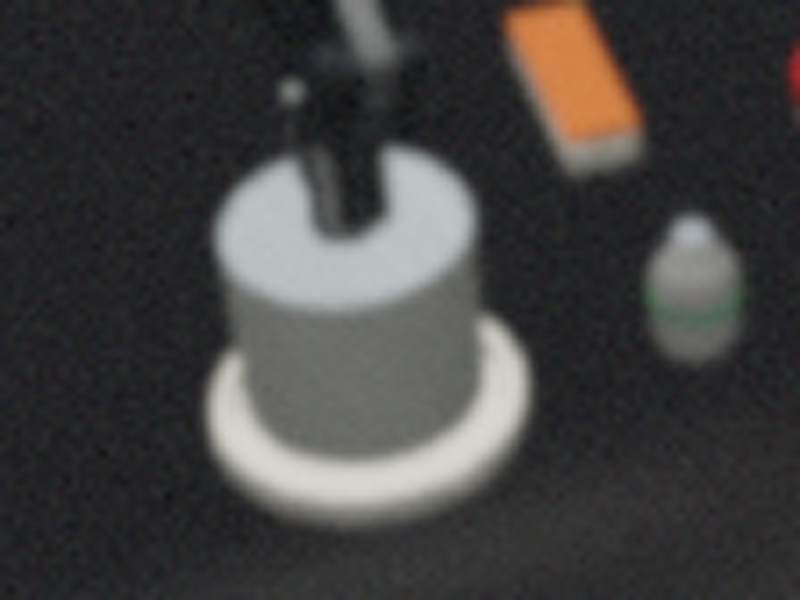

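The hood is centred inside the rim (crop 365,400), about 8 mm above the floor, with no contact force. Now the final lowering.

```bash
python3 -m crank '[1,0.001,0,0.01,0,0,0,1,0.001,0,0.02,0,0,0,1,0.001,0,0.03,0,0,0,1,0.001,0,0.037,0,0,0,1,0.001,0,0.042,0,0,0,1,0.001,0,0.042,0,0,0,1,0.001,0,0.042,0,0,0]' 60
```

```text
clock: 24.45
tool_pos: [600.2, -243.4, 155.1]
tool_rot: [2.218, 2.224, 0.0]
ft_force: [-3.9, 1.0, 6.6]
grip_width: 0.233
finger_force: 60.2
```

```bash
python3 -m crank '[-0.2,0,0,0,0,0,0,-1,0,0,0,0,0,0,-1,0,0,0,0,0,0,-1,0,0,0,0,0,0,-1,0,0,0,0,0,0,-1,0,0,-0.05,0,0,0,-1,0,0,-0.15,0,0,0,-1,0,0,-0.35,0,0,0,-1,0,0,-0.6,0,0,0,-1,0,0,-0.6,0,0,0]' 20
python3 -m crank '[-1,0,-0.25,0,0,0,0,-1,0,-0.5,0,0,0,0,-1,0,-0.75,0,0,0,0,-1,0,-1,0,0,0,0,-1,0,-1,0,0,0,0,-1,0,-1,0,0,0,0]'
python3 - <<'E'
from h import *
for n,(x,y) in(("top",(598,-243)),("scene",(601.5,-244.5))):
    f=imaging.grab_frame(n)
    E=f["extrinsics"];Z=f["range_z"];v,u=np.mgrid[:384,:512]
    P=np.stack([(u-f["cx"])/f["fx"]*Z,-(v-f["cy"])/f["fy"]*Z,-Z],-1)@E[:3,:3].T+E[:3,3]
    d=np.hypot(P[...,0]-x,P[...,1]-y);k=(d<36)&(d>15)&(abs(P[...,2]-74)<7)
    q=P[k];A=np.c_[q[:,:2]-[x,y],np.ones(len(q))];print(n,len(q),q.mean(0).round(1),np.linalg.lstsq(A,q[:,2],rcond=None)[0].round(3))
    if n=="top": dishes(f,["red"])
cv2.imwrite("pics/end.png",cv2.resize(f["image"][:,:,::-1],(800,600),interpolation=cv2.INTER_CUBIC))
E
```

```text
clock: 25.45
tool_pos: [601.4, -243.8, 282.7]
tool_rot: [2.211, 2.217, 0.007]
ft_force: [0.7, -0.9, 0.6]
grip_width: 1.001
finger_force: 0.0
clock: 26.05
tool_pos: [399.7, -244.1, 275.3]
tool_rot: [2.218, 2.221, 0.001]
ft_force: [0.2, -0.5, -0.2]
grip_width: 1.001
finger_force: 0.0
top 441 [ 598.4 -243.1   73.1] [-0.0000e+00  4.0000e-03  7.3124e+01]
red [226. 225.] [512.0, -20.6, 54.2, 55.0]
scene 361 [ 606.  -245.8   74.3] [-2.0000e-03  1.0000e-03  7.4335e+01]
```

View pics/end.png

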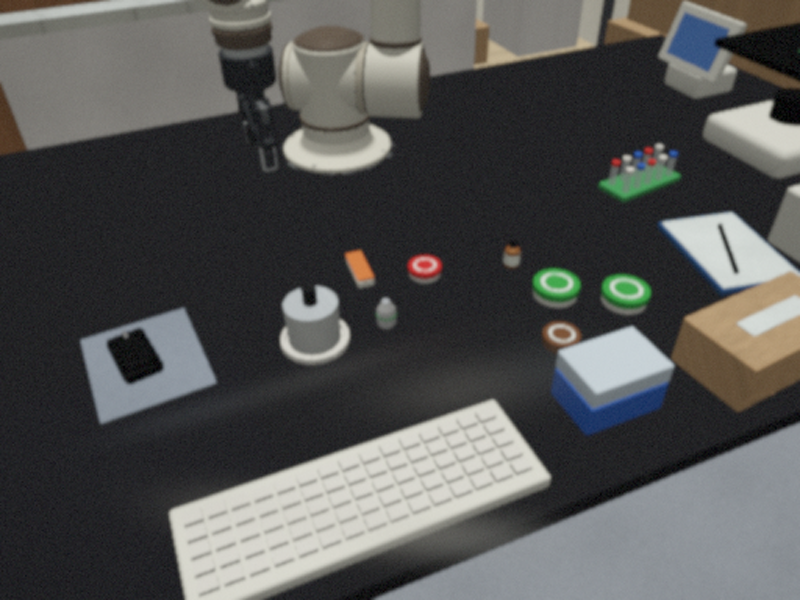

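The hood stands level and centred on the plate (315,330). Its top is at about 74 mm, as expected, and everything else is where it was.

```bash
python3 -c "
from rig import r
print(r.job_done())"
```

```text
the job is handed in; nothing more can be done
None
```

The dishes are stacked blue, yellow, green in the middle of the base plate, with the hood standing flat over them inside the rim; the job was handed in at about 26 s on the robot's clock, with the red dish and the other things left where they were.

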